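# Set a pinning block one spacer away from its backstop

### The arm

A 6-joint arm with a two-finger parallel gripper is mounted at the origin on a cart in front of the work surface, level with it; the furniture and walls round the work are solid. World frame = base frame: x ahead of the robot, y to its left, z up, the work surface at z = 0. Lengths are in m, angles in rad, forces in N, time in s.
With the tool pointing down it reaches from about 0.25 to 0.725 m from the base axis. Payload 4 kg.
Tool frame: the origin (TCP) lies midway between the tips of the shut fingers; the grasp point (between the pads) lies 19 mm behind it; z points along the fingers, y is the line along which they close (so a half turn about z gives the same grasp; the last joint's range is limited). The gripper opens to 85 mm and grips with 20 to 120 N. Pads are 22 mm wide; open, the fingers measure 114 mm over their backs; the gripper's body (76 mm by 85 mm) begins 54 mm behind the grasp point. The pads swing forward as they close: fully open they stand 13 mm farther back than shut.
Start: joints at [1.315, 0.241, 0.005, 1.335, 0, 1.571], TCP at [0.127, 0.484, 0.231] pointing down, gripper open.
Joint ranges: [-2.72, 2.72], [-1.05, 1.87], [-1.09, 1.28], [-1.99, 2.15], [-1.42, 1.44], [-3.14, 3.14]. Speed limits (rad/s): [2.79, 2.79, 3.14, 3.14, 3.14, 3.14].

### API

Orientations are given as a unit quaternion [x, y, z, w].
In Python, from workcell import bot, camera, job_done gives the robot as it stands.
- The arm moves only by the tool carry_out, never from a script. Its argument "plan" is a list of rows, each an object of numbers: "dx", "dy", "dz": the shift along the tool's x, y, z in mm; "twist": the turn about the tool's z in degrees; "fingers": the closure, from -1 (fully open) to 1 (shut). In form: [{"dx": .., "dy": .., "dz": .., "twist": .., "fingers": ..}, ...]. A call has exactly 5 rows; each row is the pose to reach, as a shift and turn from the pose commanded when the call began, along the tool's axes at that moment; what a row does not reach only later rows make up. A row lasts 1/12 s, in which the tool goes at most 41.7 mm and 7.16 degrees, less where a joint would pass 70% of its speed; a pose out of reach is approached as far as the arm can. A call with a gripper value outside its range is refused whole. The fingers move at their own pace and stop on an object; the grip force is fixed at half the most. Time passes only in rows, so rows that repeat a pose let the fingers close, or fill a call up. It gives the time, the measured TCP pose, the force, the opening and the grip force at its end, in the units of the state.
- bot.get_obs(): the state, without advancing time (a new reading comes with each control period).
- camera(name): name is "scene" or "top"; returns a dict with "image" (400x640x3 uint8, red, green, blue), "intrinsics" (3x3 intrinsics, pixels), "eye" and "attitude" of the camera in the world. Camera axes: x right, y down, z forward; pixel columns grow to the right and rows downward; lengths in m; the calibration is good to about 2 mm. A picture is of the moment at which its call begins. There is no depth.
- job_done(): hands the job in; it is judged then, once.
The state is a dict: "clock": time; "joint_pos": joint angles; "joint_vel": joint speeds; "tau": joint torques, N m; "eef_pos": TCP position; "tool_rot": TCP orientation; "ft_force": force on the tool from outside, world axes, zero at the start; "ft_torque": the same for the moment, N m; "grip_width": finger opening in m; "grasp_force": force on a finger pad.
Only numpy, scipy, OpenCV 4.12 (cv2) and the standard library are available. Lean on these libraries where they do the work, as an engineer would, in place of code of your own. Each camera call takes 0.05 s, during which the arm holds its last target. There are 200 camera calls.

### The job

Two pinning blocks lie on the setting jig, each in front of a steel backstop, but only one of them leaves a gap wide enough for the steel spacer. Put the spacer into that gap, standing on the base plate with its long side along the middle of the backstop and its tab up, then push that block back until backstop, spacer and block are closed up flush with no gaps, and finish while still holding the block pressed home. Leave the other block and the things round about where they are.

Things in the scene. Friction and masses are not known exactly. Their poses are not given: they have to be found in the camera images.
- jig: fixed setting jig: dark steel base plate 165 mm (own x) by 290 mm (own y), 8 mm thick, with a grey rail 12 mm thick along its far edge, rising 26 mm above the base plate. Origin: centre of the underside, on the bench top. Own x points away from the robot to the rail (the jig may be turned up to 12 degrees), own z up
- thin_stop: fixed steel backstop on the base plate against the rail, 24 mm deep (own x), 110 mm wide (own y), 26 mm high, on the left or the right half of the jig (75 mm from its middle); the gap in front of it is the wide one. Origin: foot of its back face (at the rail), middle of its width, on top of the base plate; front face, toward the robot, at own x = -24 mm. Axes as the jig's
- thick_stop: the other fixed backstop, the same but 47 mm deep (front face at own x = -47 mm), on the other half of the jig; the gap in front of it is too narrow for the spacer
- left_block: loose aluminium block, row of small holes on top, 45 mm (own x) by 110 mm (own y) by 18 mm high, about 0.28 kg, lying on the jig's base plate, left half (jig +y). Origin: centre of its underside. Between its far long face and the backstop there is a gap of 8 to 16 mm (thick stop) or 31 to 39 mm (thin stop); it may be turned by 3 degrees and lie 8 mm off the middle of its stop
- right_block: loose aluminium block, row of small holes on top, 45 mm (own x) by 110 mm (own y) by 18 mm high, about 0.28 kg, lying on the jig's base plate, right half (jig -y). Origin: centre of its underside. Between its far long face and the backstop there is a gap of 8 to 16 mm (thick stop) or 31 to 39 mm (thin stop); it may be turned by 3 degrees and lie 8 mm off the middle of its stop
- spacer: loose steel spacer, about 0.25 kg, standing on the bench to the right of the jig: foot 20 mm thick (own x) by 70 mm long (own y) by 26 mm high, and centred on it an upright tab to grip, 10 mm thick (own x) by 40 mm long (own y), from 26 to 60 mm above the underside. Origin: centre of the underside; own z up. Same either way round
- brass_padlock: brass padlock lying on its face, 71x45x19 mm, on the bench right of the jig's rear end. Bystander. Origin at its underside
- lock_cylinder: grey lock cylinder standing upright, 34 mm across, 39 mm high, at the right of the jig's front end. Bystander. Origin at its underside

How it is judged:
By the outcome, as a careful person would: the job done as asked, in the order asked, and still so for the second after the job is handed in, while the arm keeps its last pose, push and grip.
It also fails if it takes over 45 s, if anything falls off the work surface, if the arm or the gripper's body presses on something with over 40 N, if the wrist force passes 120 N, or if a joint passes its speed limit or range.

## Working session

There is one attempt and no reset: what is moved stays moved. The work goes in short steps, Python scripts to look and compute and a tool call to move; the robot and the scene stay as the last step left them, time stands still between calls to the robot, and variables do not carry over. Pictures are saved under pics/ and viewed, at most 10 in all, crops included, and the job is handed in when it is done.

Besides the shell and the picture viewer there is one more tool, called after "Emit:" as name(argument=value, ...) on one line, values as JSON. carry_out: Moves the arm, as the interface text tells. Its arguments: {"type":"object","properties":{"plan":{"type":"array","items":{"type":"object","properties":{"dx":{"type":"number"},"dy":{"type":"number"},"dz":{"type":"number"},"twist":{"type":"number"},"fingers":{"type":"number"}}}}},"required":["plan"]}

```bash
mkdir -p pics; cat > h.py <<'E'
import numpy as np, cv2
from scipy.spatial.transform import Rotation as R
from workcell import bot, camera, job_done
def rot(a):
    a=np.array(a,float)
    return a if a.shape==(3,3) else R.from_quat(a).as_matrix()
def ray(c,px,z):
    d=rot(c["attitude"])@np.linalg.inv(c["intrinsics"])@np.array([px[0],px[1],1.])
    e=np.array(c["eye"]); return e+d*(z-e[2])/d[2]
def proj(c,p):
    q=np.array(c["intrinsics"])@rot(c["attitude"]).T@(np.array(p)-c["eye"]); return q[:2]/q[2]
def save(n,im,box=None,s=1):
    if box: im=im[box[1]:box[3],box[0]:box[2]]
    cv2.imwrite(f"pics/{n}.png",cv2.resize(im[...,::-1],None,fx=s,fy=s,interpolation=cv2.INTER_CUBIC))
E
python3 - <<'E'
from h import *
for n in("scene","top"):
    c=camera(n); save(n+"0",c["image"]); np.save(n+"0.npy",c,allow_pickle=True)
    print(n,c["eye"],c["attitude"],c["intrinsics"])
    print([ray(c,p,0).round(3) for p in((0,0),(640,0),(0,400),(640,400),(320,200))])
o=bot.get_obs();print(o)
E
```

```text
scene [-0.28966154 -0.59053525  0.67252755] [ 0.77177516 -0.42085308  0.23347447 -0.41561455] [[477.07300413   0.         321.36692453]
 [  0.         477.07300413 199.13104442]
 [  0.           0.           1.        ]]
[array([1.497, 3.185, 0.   ]), array([ 4.198, -0.566,  0.   ]), array([-0.173,  0.068,  0.   ]), array([ 0.372, -0.775,  0.   ]), array([ 0.581, -0.041,  0.   ])]
top [ 0.34079333 -0.08859783  1.09632322] [ 0.70722851 -0.70199809  0.06574559 -0.05200043] [[499.20315645   0.         320.77045596]
 [  0.         499.20315645 195.80676919]
 [  0.           0.           1.        ]]
[array([0.986, 0.648, 0.   ]), array([ 1.013, -0.879,  0.   ]), array([0.093, 0.549, 0.   ]), array([ 0.095, -0.786,  0.   ]), array([ 0.516, -0.108,  0.   ])]
{'clock': 0.1, 'joint_pos': array([ 1.31498786e+00,  2.41324955e-01,  3.89043426e-03,  1.33521443e+00,
       -1.48067867e-05,  1.57081015e+00]), 'joint_vel': array([ 0.00143439, -0.00152999,  0.00462397,  0.00063313, -0.00058559,
       -0.00091188]), 'tau': array([ 5.91209778e-05, -3.73137903e+01,  2.53010541e+01,  1.08832429e-02,
        1.04121733e-05,  2.60455124e-05]), 'eef_pos': array([0.12637748, 0.48319043, 0.23052034]), 'tool_rot': array([ 1.27562572e-01,  9.91830092e-01, -9.19689879e-04, -1.10807101e-04]), 'ft_force': array([ 0.58769642,  0.79634526, -0.48167311]), 'ft_torque': array([0.0097602 , 0.02423491, 0.02034334]), 'grasp_force': 0.0, 'grip_width': 0.08538017224701877}
```

View pics/scene0.png

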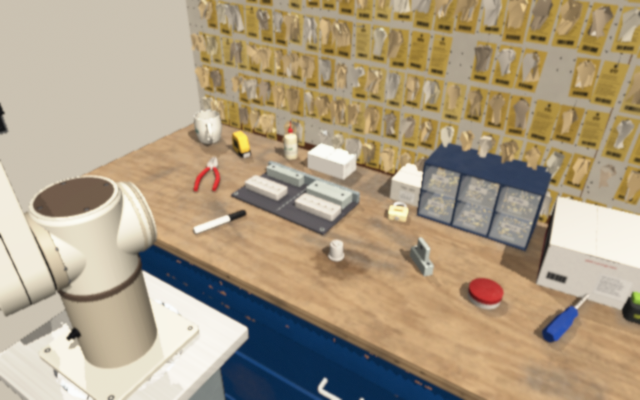

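View pics/top0.png

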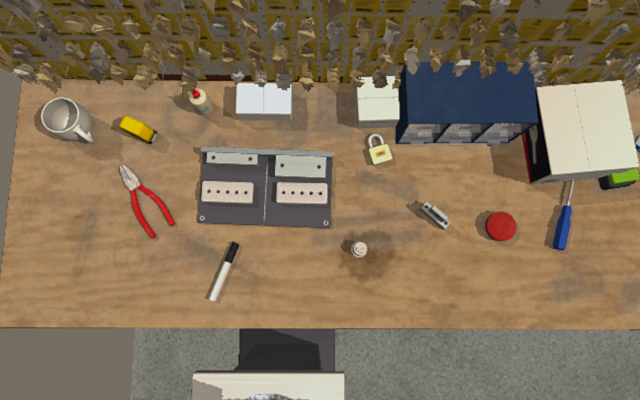

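The pictures show the jig around top pixel (265,188). The left stop is the thin one, with its wide gap above the left block at (228,192). The spacer is at (435,215), the padlock at (378,150) and the cylinder at (359,249). Next I'll zoom in on the jig and the spacer.

```bash
python3 - <<'E'
from h import *
c=np.load("top0.npy",allow_pickle=True).item(); im=c["image"]
a=cv2.resize(im[140:235,190:340],None,fx=5,fy=5,interpolation=cv2.INTER_CUBIC)
b=cv2.resize(im[195:240,410:460],None,fx=5,fy=5,interpolation=cv2.INTER_CUBIC)
cv=np.zeros((a.shape[0]+110,750,3),np.uint8);cv[:475]=a
cv2.imwrite("pics/z.png",a[...,::-1]);
s=np.load("scene0.npy",allow_pickle=True).item()["image"]
d=cv2.resize(s[225:285,395:450],None,fx=7,fy=7,interpolation=cv2.INTER_CUBIC)
b=cv2.resize(im[195:240,410:460],None,fx=7,fy=7,interpolation=cv2.INTER_CUBIC)
o=np.zeros((420,740,3),np.uint8);o[:315,:350]=b;o[:,355:740]=d
cv2.imwrite("pics/z2.png",o[...,::-1])
E
```

```text
(no output)
```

View pics/z.png

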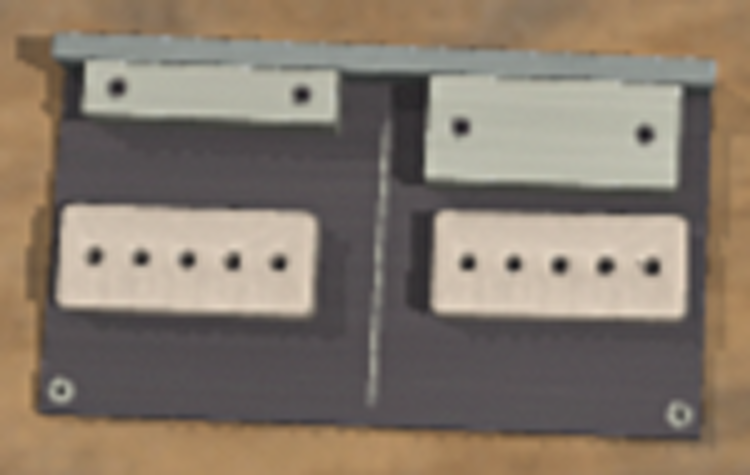

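View pics/z2.png

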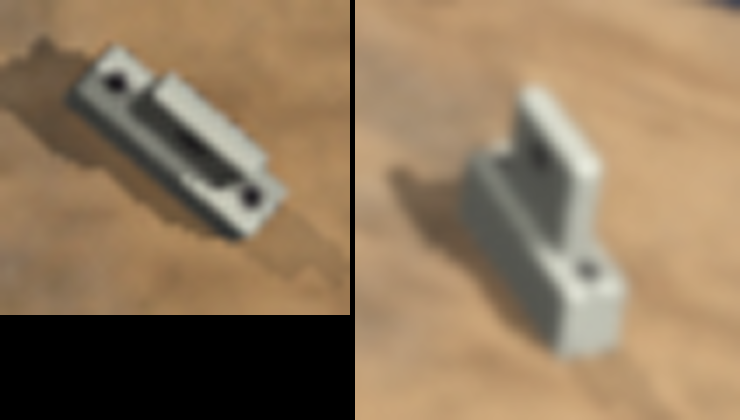

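The zoom shows the thin stop's top face with crop corners (83,62), (340,70), (338,123) and (83,114). The left block's top corners are (62,204), (317,212), (314,315) and (55,305). In the spacer crop, the foot holes are at (116,83) and (251,196).

```bash
python3 - <<'E'
from h import *
c=np.load("top0.npy",allow_pickle=True).item(); im=c["image"]
f=lambda u,v,x0,y0,s:((u+.5)/s-.5+x0,(v+.5)/s-.5+y0)
def quad(n,P,z):
    Q=np.array([ray(c,f(*p,190,140,5),z)[:2] for p in P])
    d=[np.linalg.norm(Q[i]-Q[(i+1)%4])*1e3 for i in range(4)]
    a=[np.degrees(np.arctan2(*(Q[i]-Q[j])[::-1]))-90 for i,j in((0,1),(3,2))]
    print(n,Q.round(4).tolist(),"sides",np.round(d,1),"ctr",Q.mean(0).round(4),"yaw",np.round(a,1))
def blob(n,box,lo,hi,z,s=5):
    x0,y0,x1,y1=box; g=cv2.resize(im[y0:y1,x0:x1],None,fx=s,fy=s,interpolation=cv2.INTER_CUBIC)
    m=cv2.inRange(g,lo,hi); k=max(cv2.findContours(m,0,2)[0],key=cv2.contourArea)
    pts=np.array([ray(c,f(*p[0],x0,y0,s),z)[:2] for p in k])*1e3
    r=cv2.minAreaRect(pts.astype(np.float32)); print(n,np.round(r[0],1),np.round(r[1],1),round(r[2],1))
quad("stop",[(83,62),(340,70),(338,123),(83,114)],.034)
quad("thick",[(428,76),(682,84),(679,187),(425,180)],.034)
quad("lblk",[(62,204),(317,212),(314,315),(55,305)],.026)
quad("rblk",[(434,210),(687,214),(686,318),(431,312)],.026)
quad("base",[(54,35),(716,60),(713,84),(53,58)],.034)
print([ray(c,f(*p,190,140,5),.008).round(4) for p in((38,412),(700,437))])
print(im[192,205],im[157,225],im[205,427],im[213,446])
blob("lblk",(195,176,262,208),(175,160,150),(255,255,255),.026)
blob("rblk",(268,176,336,208),(175,160,150),(255,255,255),.026)
h=[ray(c,f(*p,410,195,7),.026) for p in((116,83),(251,196))]
d=h[1]-h[0]; print("spacer",h,(h[0]+h[1])/2,np.linalg.norm(d),np.degrees(np.arctan2(d[1],d[0])))
q=[ray(c,f(*p,410,195,7),.06) for p in((167,76),(266,160))]
d=q[1]-q[0];print("tab edge",q,np.linalg.norm(d),np.degrees(np.arctan2(d[1],d[0])))
q=[ray(c,f(*p,410,195,7),.026) for p in((114,46),(285,193),(243,239),(69,97))]; print(np.round(q,4),np.mean(q,0))
s=np.load("scene0.npy",allow_pickle=True).item()
q=[ray(s,f(*p,395,225,7),.06) for p in((530-355,90),(595-355,160))];print("scene tab",q,np.linalg.norm(q[0]-q[1]))
for n,p in(("cyl",(359,246)),("pad",(380,152))): print(n,ray(c,p,.03).round(3))
E
```

```text
stop [[0.6142, 0.1416], [0.6119, 0.0297], [0.5881, 0.0299], [0.591, 0.1406]] sides [111.9  23.7 110.7  23.3] ctr [0.6013 0.0855] yaw [-1.2 -1.5]
thick [[0.6096, -0.0087], [0.6072, -0.1197], [0.5612, -0.1186], [0.5632, -0.0084]] sides [111.1  46.  110.3  46.4] ctr [ 0.5853 -0.0639] yaw [-1.2 -1. ]
lblk [[0.5526, 0.1497], [0.5502, 0.0389], [0.5047, 0.0389], [0.5081, 0.1507]] sides [110.8  45.4 111.8  44.5] ctr [0.5289 0.0945] yaw [-1.3 -1.7]
rblk [[0.5515, -0.012], [0.5508, -0.1224], [0.5049, -0.1221], [0.5065, -0.0116]] sides [110.4  46.  110.5  45. ] ctr [ 0.5284 -0.067 ] yaw [-0.4 -0.9]
base [[0.6262, 0.1547], [0.6182, -0.1346], [0.6073, -0.1333], [0.6159, 0.1547]] sides [289.5  10.9 288.2  10.3] ctr [0.6169 0.0104] yaw [-1.6 -1.7]
[array([0.4636, 0.1599, 0.008 ]), array([ 0.455, -0.129,  0.008])]
[213 197 181] [181 182 168] [126 124 118] [158 123  81]
lblk [528.8  94.7] [109.5  44.2] 88.5
rblk [528.  -67.4] [108.8  44.2] 89.2
spacer [array([ 0.49965408, -0.33843508,  0.026     ]), array([ 0.46467699, -0.37935538,  0.026     ])] [ 0.48216553 -0.35889523  0.026     ] 0.05383184424742088 -130.5225416799504
tab edge [array([ 0.49687258, -0.34599059,  0.06      ]), array([ 0.47164075, -0.37503459,  0.06      ])] 0.038473357064803475 -130.98232324585393
[[ 0.5113 -0.3382  0.026 ]
 [ 0.4657 -0.39    0.026 ]
 [ 0.4513 -0.3764  0.026 ]
 [ 0.4951 -0.3236  0.026 ]] [ 0.48085785 -0.35703922  0.026     ]
scene tab [array([ 0.49692456, -0.34252988,  0.06      ]), array([ 0.47605515, -0.37154339,  0.06      ])] 0.03573955601328777
cyl [ 0.412 -0.191  0.03 ]
pad [ 0.619 -0.239  0.03 ]
```

```bash
cat >> h.py <<'E'
def go(x,y,z,cl):
    "shift (mm) and twist (deg) from the measured pose to TCP x,y,z with the closing line at cl deg (mod 180)"
    o=bot.get_obs(); M=R.from_quat(o["tool_rot"]).as_matrix(); p=o["eef_pos"]
    d=M.T@(np.array([x,y,z])-p)*1e3; a=np.degrees(np.arctan2(M[1,1],M[0,1]))
    t=-((cl-a+90)%180-90)
    print("t",round(o["clock"],2),"pos",p.round(4),"cl",round(a,1),"grip",round(o["grip_width"],4),round(o["grasp_force"],1),"F",o["ft_force"].round(1),"tilt",M[:,2].round(3))
    print("  d",d.round(1),"twist",round(t,1),"or",round(t-180*np.sign(t),1),"j6",round(o["joint_pos"][5],2))
E
python3 -c "
from h import *
go(.482,-.358,.15,-40.7)"
```

```text
t 0.1 pos [0.1264 0.4832 0.2305] cl 75.3 grip 0.0854 0.0 F [ 0.6  0.8 -0.5] tilt [-0.    -0.002 -1.   ]
  d [-556.9 -723.7   81.9] twist -64.0 or 116.0 j6 1.57
```

Emit:
carry_out(plan=[{"dx": -558,"dy": -724,"dz": 60,"twist": 116,"fingers": -1},{"dx": -558,"dy": -724,"dz": 60,"twist": 116,"fingers": -1},{"dx": -558,"dy": -724,"dz": 60,"twist": 116,"fingers": -1},{"dx": -558,"dy": -724,"dz": 60,"twist": 116,"fingers": -1},{"dx": -558,"dy": -724,"dz": 60,"twist": 116,"fingers": -1}])

```text
clock: 0.52
eef_pos: [0.2076, 0.2903, 0.217]
tool_rot: [0.428, 0.904, -0.0, 0.0]
ft_force: [1.6, -0.2, 0.1]
grip_width: 0.0855
grasp_force: 0.0
```

```bash
python3 -c "
from h import *
go(.482,-.358,.15,-40.7)"
```

```text
t 0.52 pos [0.2076 0.2903 0.217 ] cl 39.3 grip 0.0855 0.0 F [ 1.6 -0.2  0.1] tilt [-0.    -0.001 -1.   ]
  d [-675.6 -197.7   67.5] twist 80.0 or -100.0 j6 1.84
```

Emit:
carry_out(plan=[{"dx": -675,"dy": -198,"dz": 65,"twist": 80,"fingers": -1},{"dx": -675,"dy": -198,"dz": 65,"twist": 80,"fingers": -1},{"dx": -675,"dy": -198,"dz": 65,"twist": 80,"fingers": -1},{"dx": -675,"dy": -198,"dz": 65,"twist": 80,"fingers": -1},{"dx": -675,"dy": -198,"dz": 65,"twist": 80,"fingers": -1}])

```text
clock: 0.93
eef_pos: [0.2892, 0.0997, 0.1983]
tool_rot: [0.686, 0.728, 0.0, 0.0]
ft_force: [1.7, 0.4, -0.5]
grip_width: 0.0853
grasp_force: 0.0
```

```bash
python3 -c "
from h import *
go(.482,-.358,.15,-40.7)"
```

```text
t 0.93 pos [0.2892 0.0997 0.1983] cl 3.4 grip 0.0853 0.0 F [ 1.7  0.4 -0.5] tilt [ 0.001  0.    -1.   ]
  d [-468.4  165.1   48.4] twist 44.1 or -135.9 j6 1.84
```

Emit:
carry_out(plan=[{"dx": -468,"dy": 165,"dz": 48,"twist": 44,"fingers": -1},{"dx": -468,"dy": 165,"dz": 48,"twist": 44,"fingers": -1},{"dx": -468,"dy": 165,"dz": 48,"twist": 44,"fingers": -1},{"dx": -468,"dy": 165,"dz": 48,"twist": 44,"fingers": -1},{"dx": -468,"dy": 165,"dz": 48,"twist": 44,"fingers": -1}])

```text
clock: 1.35
eef_pos: [0.3707, -0.0913, 0.1781]
tool_rot: [0.877, 0.481, 0.0, -0.0]
ft_force: [1.3, 1.6, 1.0]
grip_width: 0.0854
grasp_force: 0.0
```

```bash
python3 -c "
from h import *
go(.482,-.358,.15,-40.7)"
```

```text
t 1.35 pos [ 0.3707 -0.0913  0.1781] cl -32.5 grip 0.0854 0.0 F [1.3 1.6 1. ] tilt [ 0.  0. -1.]
  d [-165.2  237.1   28.1] twist 8.2 or -171.8 j6 1.9
```

Emit:
carry_out(plan=[{"dx": -165,"dy": 237,"dz": 28,"twist": 8,"fingers": -1},{"dx": -165,"dy": 237,"dz": 28,"twist": 8,"fingers": -1},{"dx": -165,"dy": 237,"dz": 28,"twist": 8,"fingers": -1},{"dx": -165,"dy": 237,"dz": 28,"twist": 8,"fingers": -1},{"dx": -165,"dy": 237,"dz": 28,"twist": 8,"fingers": -1}])

```text
clock: 1.77
eef_pos: [0.452, -0.2818, 0.1575]
tool_rot: [0.907, 0.422, -0.0, -0.0]
ft_force: [0.8, 1.3, 1.0]
grip_width: 0.0857
grasp_force: 0.0
```

```bash
python3 -c "
from h import *
go(.482,-.358,.08,-40.7)"
```

```text
t 1.77 pos [ 0.452  -0.2818  0.1575] cl -40.1 grip 0.0857 0.0 F [0.8 1.3 1. ] tilt [-0.001  0.001 -1.   ]
  d [-38.9  72.1  77.4] twist 0.6 or -179.4 j6 1.71
```

Emit:
carry_out(plan=[{"dx": -39,"dy": 72,"dz": 30,"twist": 0.6,"fingers": -1},{"dx": -39,"dy": 72,"dz": 55,"twist": 0.6,"fingers": -1},{"dx": -39,"dy": 72,"dz": 75,"twist": 0.6,"fingers": -1},{"dx": -39,"dy": 72,"dz": 77,"twist": 0.6,"fingers": -1},{"dx": -39,"dy": 72,"dz": 77,"twist": 0.6,"fingers": -1}])

```text
clock: 2.18
eef_pos: [0.4796, -0.3548, 0.0779]
tool_rot: [0.909, 0.417, -0.002, -0.004]
ft_force: [0.1, 0.5, -0.6]
grip_width: 0.0855
grasp_force: 0.0
```

```bash
python3 -c "
from h import *
go(.4815,-.3575,.032,-40.7)"
```

```text
t 2.18 pos [ 0.4796 -0.3548  0.0779] cl -40.8 grip 0.0855 0.0 F [ 0.1  0.5 -0.6] tilt [-0.006  0.005 -1.   ]
  d [-0.8  3.6 45.9] twist -0.1 or 179.9 j6 1.64
```

Emit:
carry_out(plan=[{"dx": 0,"dy": 0,"dz": 20,"twist": 0,"fingers": -1},{"dx": 0,"dy": 0,"dz": 38,"twist": 0,"fingers": -1},{"dx": 0,"dy": 0,"dz": 46,"twist": 0,"fingers": -1},{"dx": 0,"dy": 0,"dz": 46,"twist": 0,"fingers": -1},{"dx": 0,"dy": 0,"dz": 46,"twist": 0,"fingers": -1}])

```text
clock: 2.6
eef_pos: [0.4824, -0.3555, 0.0368]
tool_rot: [0.909, 0.418, 0.0, 0.0]
ft_force: [0.2, -1.6, 0.3]
grip_width: 0.0851
grasp_force: 0.0
```

```bash
python3 - <<'E'
from h import *
go(.4815,-.3575,.032,-40.7)
c=camera("scene"); save("grasp",c["image"],(370,160,490,280),4)
E
```

```text
t 2.6 pos [ 0.4824 -0.3555  0.0368] cl -40.6 grip 0.0851 0.0 F [ 0.2 -1.6  0.3] tilt [ 0.001 -0.    -1.   ]
  d [-2.1  0.6  4.8] twist 0.1 or -179.9 j6 1.64
```

View pics/grasp.png

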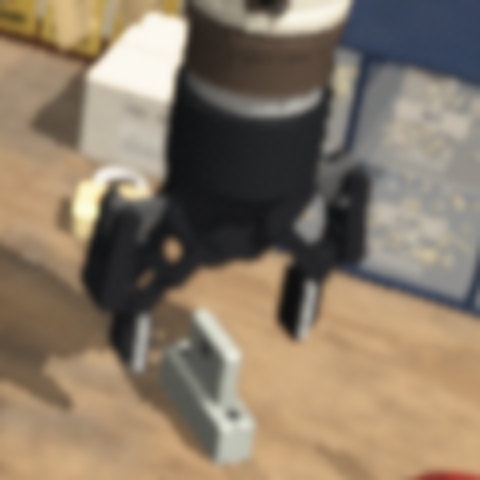

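The fingers straddle the spacer, with tips at crop (135,365) and (300,335). The tab top runs from (203,312) to (240,355). I'll check these against projections.

```bash
python3 - <<'E'
from h import *
c=camera("scene")
g=lambda p:((proj(c,p)-[370,160])*4+1.5).round(0)
o=bot.get_obs();M=R.from_quat(o["tool_rot"]).as_matrix();p=o["eef_pos"]
for z in(-.013,): 
  for s in(-1,1): print("tip",g(p+M@[0,s*.0427,z]))
u=np.array([np.cos(np.radians(49.3)),np.sin(np.radians(49.3)),0]);n=np.array([u[1],-u[0],0])
ctr=np.array([.4815,-.3575,0])
for a in(-.02,.02):
  for b in(-.005,.005): print("tab",a,b,g(ctr+a*u+b*n+[0,0,.06]))
for a in(-.035,.035):
  for b in(-.01,.01): print("foot",a,b,g(ctr+a*u+b*n+[0,0,.026]))
E
```

```text
tip [137. 363.]
tip [285. 334.]
tab -0.02 -0.005 [224. 362.]
tab -0.02 0.005 [242. 358.]
tab 0.02 -0.005 [189. 315.]
tab 0.02 0.005 [206. 312.]
foot -0.035 -0.01 [221. 433.]
foot -0.035 0.01 [256. 426.]
foot 0.035 -0.01 [161. 350.]
foot 0.035 0.01 [194. 344.]
```

Emit:
carry_out(plan=[{"dx": -2,"dy": 0,"dz": 2,"twist": 0,"fingers": -1},{"dx": -2,"dy": 0,"dz": 2,"twist": 0,"fingers": 1},{"dx": -2,"dy": 0,"dz": 2,"twist": 0,"fingers": 1},{"dx": -2,"dy": 0,"dz": 2,"twist": 0,"fingers": 1},{"dx": -2,"dy": 0,"dz": 2,"twist": 0,"fingers": 1}])

```text
clock: 3.12
eef_pos: [0.4807, -0.3576, 0.0335]
tool_rot: [0.909, 0.417, 0.0, 0.0]
ft_force: [-0.2, 0.6, -0.6]
grip_width: 0.039
grasp_force: 0.0
```

Emit:
carry_out(plan=[{"dx": 0,"dy": 0,"dz": 0,"twist": 0,"fingers": 1},{"dx": 0,"dy": 0,"dz": 0,"twist": 0,"fingers": 1},{"dx": 0,"dy": 0,"dz": 0,"twist": 0,"fingers": 1},{"dx": 0,"dy": 0,"dz": 0,"twist": 0,"fingers": 1},{"dx": 0,"dy": 0,"dz": 0,"twist": 0,"fingers": 1}])

```text
clock: 3.53
eef_pos: [0.4808, -0.3576, 0.0333]
tool_rot: [0.909, 0.417, 0.0, 0.0]
ft_force: [1.3, -0.4, -1.1]
grip_width: 0.0089
grasp_force: 60.8
```

```bash
python3 - <<'E'
from h import *
go(.4815,-.3575,.032,-40.7)
E
```

```text
t 3.53 pos [ 0.4808 -0.3576  0.0333] cl -40.7 grip 0.0089 60.8 F [ 1.3 -0.4 -1.1] tilt [ 0. -0. -1.]
  d [0.6 0.4 1.3] twist 0.0 or -180.0 j6 1.64
```

Emit:
carry_out(plan=[{"dx": 0,"dy": 0,"dz": -10,"twist": 0,"fingers": 1},{"dx": 0,"dy": 0,"dz": -30,"twist": 0,"fingers": 1},{"dx": 0,"dy": 0,"dz": -55,"twist": 0,"fingers": 1},{"dx": 0,"dy": 0,"dz": -75,"twist": 0,"fingers": 1},{"dx": 0,"dy": 0,"dz": -80,"twist": 0,"fingers": 1}])

```text
clock: 3.95
eef_pos: [0.4824, -0.3587, 0.1174]
tool_rot: [0.909, 0.417, 0.001, 0.003]
ft_force: [0.0, -0.2, -1.5]
grip_width: 0.0088
grasp_force: 60.4
```

```bash
python3 - <<'E'
from h import *
go(.5725,.085,.12,-1.5)
E
```

```text
t 3.95 pos [ 0.4824 -0.3587  0.1174] cl -40.7 grip 0.0088 60.4 F [ 0.  -0.2 -1.5] tilt [ 0.005 -0.003 -1.   ]
  d [ 395.3 -220.9   -3.7] twist -39.2 or 140.8 j6 1.64
```

Emit:
carry_out(plan=[{"dx": 15,"dy": -8,"dz": 0,"twist": -1.5,"fingers": 1},{"dx": 43,"dy": -24,"dz": 0,"twist": -4,"fingers": 1},{"dx": 75,"dy": -42,"dz": 0,"twist": -7,"fingers": 1},{"dx": 107,"dy": -60,"dz": 0,"twist": -11,"fingers": 1},{"dx": 140,"dy": -78,"dz": 0,"twist": -14,"fingers": 1}])

```text
clock: 4.37
eef_pos: [0.5118, -0.199, 0.1124]
tool_rot: [0.851, 0.526, -0.001, -0.001]
ft_force: [1.2, -0.1, -4.0]
grip_width: 0.0089
grasp_force: 60.5
```

```bash
python3 - <<'E'
from h import *
go(.5725,.085,.12,-1.5)
E
```

```text
t 4.37 pos [ 0.5118 -0.199   0.1124] cl -26.6 grip 0.0089 60.5 F [ 1.2 -0.1 -4. ] tilt [-0.002  0.001 -1.   ]
  d [281.2 -72.8  -7.5] twist -25.1 or 154.9 j6 1.66
```

Emit:
carry_out(plan=[{"dx": 34,"dy": -9,"dz": -1,"twist": -3,"fingers": 1},{"dx": 68,"dy": -18,"dz": -3,"twist": -6,"fingers": 1},{"dx": 102,"dy": -27,"dz": -5,"twist": -9,"fingers": 1},{"dx": 136,"dy": -36,"dz": -6,"twist": -12,"fingers": 1},{"dx": 170,"dy": -44,"dz": -7,"twist": -15,"fingers": 1}])

```text
clock: 4.78
eef_pos: [0.549, -0.0271, 0.1196]
tool_rot: [0.775, 0.632, -0.001, -0.001]
ft_force: [0.8, -0.8, -2.8]
grip_width: 0.0086
grasp_force: 60.5
```

```bash
python3 - <<'E'
from h import *
go(.5725,.085,.11,-1.5)
E
```

```text
t 4.78 pos [ 0.549  -0.0271  0.1196] cl -11.5 grip 0.0086 60.5 F [ 0.8 -0.8 -2.8] tilt [-0.002  0.    -1.   ]
  d [114.5   0.7   9.6] twist -10.0 or 170.0 j6 1.72
```

Emit:
carry_out(plan=[{"dx": 30,"dy": 0,"dz": 2,"twist": -3,"fingers": 1},{"dx": 60,"dy": 0,"dz": 4,"twist": -6,"fingers": 1},{"dx": 88,"dy": 0,"dz": 6,"twist": -9,"fingers": 1},{"dx": 108,"dy": 0,"dz": 8,"twist": -10,"fingers": 1},{"dx": 114,"dy": 0,"dz": 9,"twist": -10,"fingers": 1}])

```text
clock: 5.2
eef_pos: [0.5725, 0.0861, 0.1101]
tool_rot: [0.716, 0.698, -0.0, -0.001]
ft_force: [0.5, -0.8, -3.0]
grip_width: 0.0089
grasp_force: 60.3
```

Emit:
carry_out(plan=[{"dx": 0,"dy": 0,"dz": 8,"twist": 0,"fingers": 1},{"dx": 0,"dy": 0,"dz": 16,"twist": 0,"fingers": 1},{"dx": 0,"dy": 0,"dz": 20,"twist": 0,"fingers": 1},{"dx": 0,"dy": 0,"dz": 20,"twist": 0,"fingers": 1},{"dx": 0,"dy": 0,"dz": 20,"twist": 0,"fingers": 1}])

```text
clock: 5.62
eef_pos: [0.5722, 0.0814, 0.0906]
tool_rot: [0.718, 0.696, -0.001, -0.0]
ft_force: [0.0, -0.6, -2.7]
grip_width: 0.009
grasp_force: 60.3
```

```bash
python3 - <<'E'
from h import *
go(.572,.085,.05,-1.5)
c=camera("scene"); save("over",c["image"],(220,120,370,240),5)
g=lambda p:((proj(c,p)-[220,120])*5+2).round(0)
p=bot.get_obs()["eef_pos"]
for x,y in((-.01,-.035),(-.01,.035),(.01,-.035),(.01,.035)): print(g([p[0]+x,p[1]+y,p[2]-.0333]))
E
```

```text
t 5.62 pos [0.5722 0.0814 0.0906] cl -1.8 grip 0.009 60.3 F [ 0.  -0.6 -2.7] tilt [-0.002 -0.    -1.   ]
  d [ 3.6 -0.3 40.6] twist -0.3 or 179.7 j6 1.74
[340. 272.]
[232. 235.]
[363. 256.]
[256. 220.]
```

View pics/over.png

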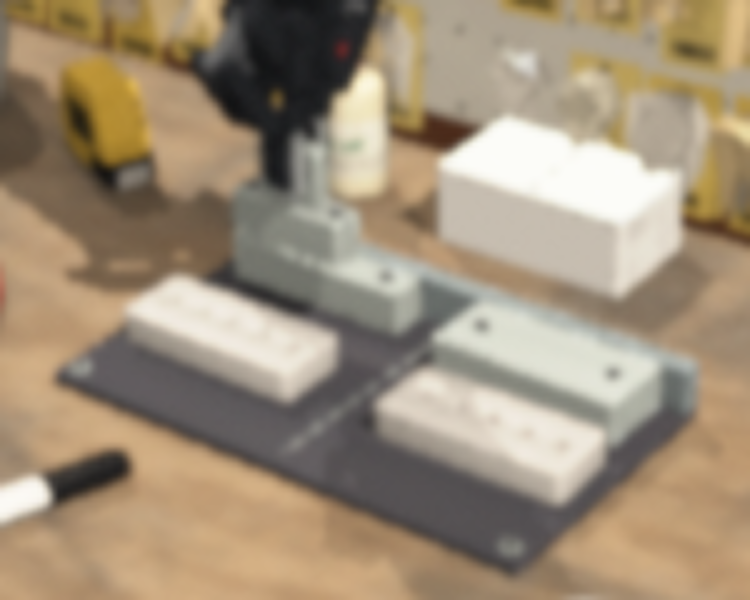

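The picture shows the spacer upright over the left gap, lined up behind the left block. Its foot's near corner is around (335,265), close to the prediction. Lowering it now.

Emit:
carry_out(plan=[{"dx": 2,"dy": 0,"dz": 10,"twist": 0,"fingers": 1},{"dx": 4,"dy": 0,"dz": 20,"twist": 0,"fingers": 1},{"dx": 4.5,"dy": 0,"dz": 30,"twist": 0,"fingers": 1},{"dx": 4.5,"dy": 0,"dz": 38,"twist": 0,"fingers": 1},{"dx": 4.5,"dy": 0,"dz": 40,"twist": 0,"fingers": 1}])

```text
clock: 6.08
eef_pos: [0.5713, 0.0871, 0.0487]
tool_rot: [0.717, 0.697, -0.002, -0.001]
ft_force: [-1.0, -0.4, -3.2]
grip_width: 0.0087
grasp_force: 60.2
```

```bash
python3 - <<'E'
from h import *
go(.572,.086,.0413,-1.6)
E
```

```text
t 6.08 pos [0.5713 0.0871 0.0487] cl -1.7 grip 0.0087 60.2 F [-1.  -0.4 -3.2] tilt [-0.004 -0.001 -1.   ]
  d [-1.1  0.8  7.4] twist -0.1 or 179.9 j6 1.75
```

Emit:
carry_out(plan=[{"dx": -0.5,"dy": 1,"dz": 2,"twist": 0,"fingers": 1},{"dx": -0.5,"dy": 1,"dz": 4,"twist": 0,"fingers": 1},{"dx": -0.5,"dy": 1,"dz": 5.5,"twist": 0,"fingers": 1},{"dx": -0.5,"dy": 1,"dz": 7,"twist": 0,"fingers": 1},{"dx": -0.5,"dy": 1,"dz": 7,"twist": 0,"fingers": 1}])

```text
clock: 6.5
eef_pos: [0.5742, 0.0867, 0.0444]
tool_rot: [0.717, 0.697, 0.0, 0.0]
ft_force: [0.2, -0.1, -2.6]
grip_width: 0.0088
grasp_force: 60.2
```

```bash
python3 - <<'E'
from h import *
go(.572,.086,.0413,-1.6)
E
```

```text
t 6.5 pos [0.5742 0.0867 0.0444] cl -1.7 grip 0.0088 60.2 F [ 0.2 -0.1 -2.6] tilt [ 0.  0. -1.]
  d [-0.8 -2.2  3.1] twist -0.1 or 179.9 j6 1.75
```

Emit:
carry_out(plan=[{"dx": 0,"dy": -1,"dz": 1,"twist": 0,"fingers": 1},{"dx": -0.5,"dy": -1,"dz": 2,"twist": 0,"fingers": 1},{"dx": -0.5,"dy": -1,"dz": 3,"twist": 0,"fingers": 1},{"dx": -0.5,"dy": -1,"dz": 3,"twist": 0,"fingers": 1},{"dx": -0.5,"dy": -1,"dz": 3,"twist": 0,"fingers": 1}])

```text
clock: 6.92
eef_pos: [0.5731, 0.0862, 0.0414]
tool_rot: [0.717, 0.697, 0.0, 0.0]
ft_force: [-0.2, -0.6, -3.4]
grip_width: 0.0085
grasp_force: 60.5
```

```bash
python3 - <<'E'
from h import *
go(.572,.086,.0413,-1.6)
E
```

```text
t 6.92 pos [0.5731 0.0862 0.0414] cl -1.7 grip 0.0085 60.5 F [-0.2 -0.6 -3.4] tilt [ 0.  0. -1.]
  d [-0.3 -1.1  0.1] twist -0.1 or 179.9 j6 1.75
```

Emit:
carry_out(plan=[{"dx": 0,"dy": 0,"dz": 0.5,"twist": 0,"fingers": 1},{"dx": 0,"dy": 0,"dz": 0.8,"twist": 0,"fingers": 1},{"dx": 0,"dy": 0,"dz": 1,"twist": 0,"fingers": 1},{"dx": 0,"dy": 0,"dz": 1,"twist": 0,"fingers": 1},{"dx": 0,"dy": 0,"dz": 1,"twist": 0,"fingers": 1}])

```text
clock: 7.33
eef_pos: [0.5732, 0.0862, 0.0413]
tool_rot: [0.717, 0.697, 0.0, 0.0]
ft_force: [-3.8, -0.2, 5.7]
grip_width: 0.0092
grasp_force: 61.7
```

```bash
python3 - <<'E'
from h import *
go(.572,.086,.0413,-1.6)
E
```

```text
t 7.33 pos [0.5732 0.0862 0.0413] cl -1.7 grip 0.0092 61.7 F [-3.8 -0.2  5.7] tilt [ 0.001  0.    -1.   ]
  d [-0.3 -1.2 -0. ] twist -0.1 or 179.9 j6 1.75
```

Emit:
carry_out(plan=[{"dx": 0,"dy": 0,"dz": -0.5,"twist": 0,"fingers": 0.2},{"dx": 0,"dy": 0,"dz": -0.5,"twist": 0,"fingers": 0.2},{"dx": 0,"dy": 0,"dz": -0.5,"twist": 0,"fingers": 0.2},{"dx": 0,"dy": 0,"dz": -0.5,"twist": 0,"fingers": 0.2},{"dx": 0,"dy": 0,"dz": -0.5,"twist": 0,"fingers": 0.2}])

```text
clock: 7.75
eef_pos: [0.5732, 0.0863, 0.0407]
tool_rot: [0.717, 0.697, 0.0, -0.0]
ft_force: [-0.6, -0.4, 0.3]
grip_width: 0.0345
grasp_force: 0.0
```

Emit:
carry_out(plan=[{"dx": 0,"dy": 0,"dz": -10,"twist": 0,"fingers": 0.2},{"dx": 0,"dy": 0,"dz": -30,"twist": 0,"fingers": 0.2},{"dx": 0,"dy": 0,"dz": -50,"twist": 0,"fingers": 0.2},{"dx": 0,"dy": 0,"dz": -65,"twist": 0,"fingers": 0.2},{"dx": 0,"dy": 0,"dz": -70,"twist": 0,"fingers": 0.2}])

```text
clock: 8.17
eef_pos: [0.575, 0.0866, 0.1144]
tool_rot: [0.717, 0.697, 0.002, 0.002]
ft_force: [-0.2, 0.6, 0.9]
grip_width: 0.0341
grasp_force: 0.0
```

```bash
python3 - <<'E'
from h import *
go(.45,.096,.1,-91.6)
print(bot.get_obs()["joint_pos"].round(2))
E
```

```text
t 8.17 pos [0.575  0.0866 0.1144] cl -1.7 grip 0.0341 0.0 F [-0.2  0.6  0.9] tilt [ 0.005  0.001 -1.   ]
  d [   5.7 -125.3   13.7] twist 89.9 or -90.1 j6 1.75
[ 0.15  0.47  0.02  1.12 -0.    1.75]
```

Emit:
carry_out(plan=[{"dx": 1,"dy": -20,"dz": 0,"twist": -7,"fingers": 0.2},{"dx": 2,"dy": -45,"dz": 0,"twist": -14,"fingers": 0.2},{"dx": 3,"dy": -75,"dz": 0,"twist": -21,"fingers": 0.2},{"dx": 5,"dy": -100,"dz": 0,"twist": -28,"fingers": 0.2},{"dx": 6,"dy": -115,"dz": 0,"twist": -35,"fingers": 0.2}])

```text
clock: 8.58
eef_pos: [0.4549, 0.0955, 0.1103]
tool_rot: [0.472, 0.882, -0.001, -0.001]
ft_force: [0.0, -0.1, 0.4]
grip_width: 0.0343
grasp_force: 0.0
```

Emit:
carry_out(plan=[{"dx": 0,"dy": 0,"dz": 0,"twist": -7,"fingers": 0.2},{"dx": 0,"dy": 0,"dz": 0,"twist": -14,"fingers": 0.2},{"dx": 0,"dy": 0,"dz": 0,"twist": -21,"fingers": 0.2},{"dx": 0,"dy": 0,"dz": 0,"twist": -28,"fingers": 0.2},{"dx": 0,"dy": 0,"dz": 0,"twist": -35,"fingers": 0.2}])

```text
clock: 9.0
eef_pos: [0.458, 0.0956, 0.1108]
tool_rot: [0.185, 0.983, -0.0, -0.0]
ft_force: [0.9, 0.1, -0.4]
grip_width: 0.0341
grasp_force: 0.0
```

```bash
python3 - <<'E'
from h import *
go(.46,.093,.08,88.4)
c=camera("top"); save("placed",c["image"],(190,140,340,235),5)
E
```

```text
t 9.0 pos [0.458  0.0956 0.1108] cl 68.7 grip 0.0341 0.0 F [ 0.9  0.1 -0.4] tilt [-0. -0. -1.]
  d [-2.8 -1.7 30.8] twist -19.7 or 160.3 j6 0.58
```

View pics/placed.png

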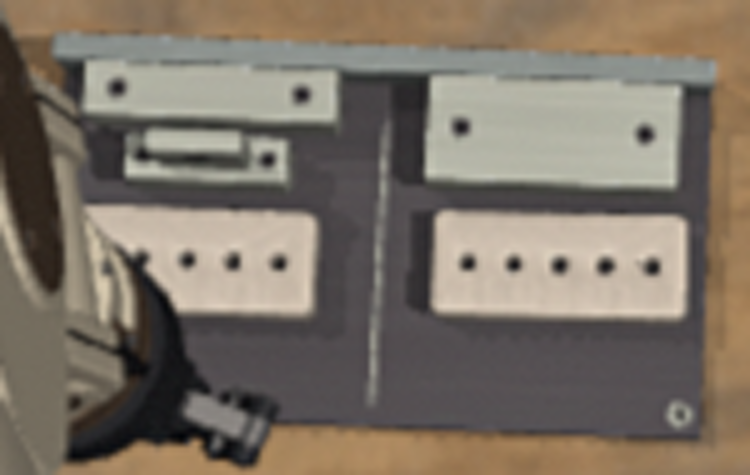

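The spacer stands in the gap, its foot spanning crop x 125–290. It is centred on the stop (83–340) to about 1 mm and parallel to it. The blocks have not moved.

Emit:
carry_out(plan=[{"dx": 0,"dy": -2,"dz": 8,"twist": -7,"fingers": 0.2},{"dx": 0,"dy": -2,"dz": 25,"twist": -14,"fingers": 0.2},{"dx": 0,"dy": -2,"dz": 45,"twist": -19.5,"fingers": 0.2},{"dx": 0,"dy": -2,"dz": 65,"twist": -19.5,"fingers": 0.2},{"dx": 0,"dy": -2,"dz": 75,"twist": -19.5,"fingers": 0.2}])

```text
clock: 9.47
eef_pos: [0.456, 0.0934, 0.0338]
tool_rot: [0.02, 1.0, -0.0, -0.002]
ft_force: [-1.2, -0.8, 0.4]
grip_width: 0.0342
grasp_force: 0.0
```

```bash
python3 - <<'E'
from h import *
go(.46,.093,.012,88.4)
E
```

```text
t 9.47 pos [0.456  0.0934 0.0338] cl 87.7 grip 0.0342 0.0 F [-1.2 -0.8  0.4] tilt [-0.003 -0.001 -1.   ]
  d [-4.1 -0.3 21.7] twist -0.7 or 179.3 j6 0.24
```

Emit:
carry_out(plan=[{"dx": 0,"dy": 0,"dz": 8,"twist": -0.7,"fingers": 0.2},{"dx": 0,"dy": 0,"dz": 15,"twist": -0.7,"fingers": 0.2},{"dx": 0,"dy": 0,"dz": 19,"twist": -0.7,"fingers": 0.2},{"dx": -5,"dy": 0,"dz": 20,"twist": -0.7,"fingers": 0.2},{"dx": -10,"dy": 0,"dz": 20,"twist": -0.7,"fingers": 0.2}])

```text
clock: 9.88
eef_pos: [0.468, 0.0934, 0.016]
tool_rot: [0.013, 1.0, 0.0, 0.0]
ft_force: [-0.4, -0.2, 0.1]
grip_width: 0.0344
grasp_force: 0.0
```

```bash
python3 - <<'E'
from h import *
go(.49,.093,.012,88.4)
c=camera("scene"); save("pre",c["image"],(220,120,370,240),5)
E
```

```text
t 9.88 pos [0.468  0.0934 0.016 ] cl 88.5 grip 0.0344 0.0 F [-0.4 -0.2  0.1] tilt [ 0.  0. -1.]
  d [-22.    0.1   4. ] twist 0.1 or -179.9 j6 0.22
```

View pics/pre.png

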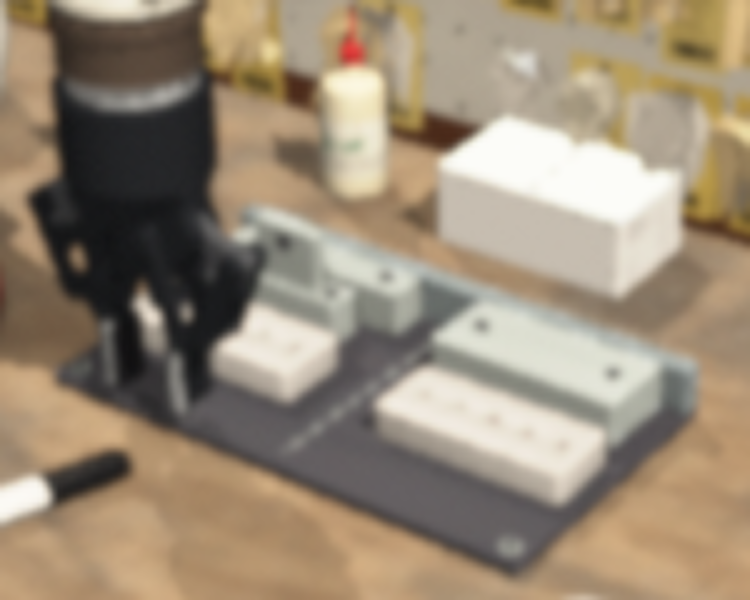

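The fingers are down in front of the left block, tips at (110,385) and (180,410), just above the base plate. Advancing now.

Emit:
carry_out(plan=[{"dx": -4,"dy": 0,"dz": 1.5,"twist": 0,"fingers": 0.2},{"dx": -9,"dy": 0,"dz": 3,"twist": 0,"fingers": 0.2},{"dx": -14,"dy": 0,"dz": 3,"twist": 0,"fingers": 0.2},{"dx": -18,"dy": 0,"dz": 3,"twist": 0,"fingers": 0.2},{"dx": -21,"dy": 0,"dz": 3,"twist": 0,"fingers": 0.2}])

```text
clock: 10.35
eef_pos: [0.4894, 0.0929, 0.013]
tool_rot: [0.013, 1.0, 0.0, 0.0]
ft_force: [0.9, 0.8, -0.3]
grip_width: 0.0343
grasp_force: 0.0
```

```bash
python3 - <<'E'
from h import *
go(.5135,.0925,.013,88.4)
E
```

```text
t 10.35 pos [0.4894 0.0929 0.013 ] cl 88.5 grip 0.0343 0.0 F [ 0.9  0.8 -0.3] tilt [ 0.001  0.    -1.   ]
  d [-24.1   0.3  -0. ] twist 0.1 or -179.9 j6 0.21
```

Now a slow push.

Emit:
carry_out(plan=[{"dx": -2,"dy": 0,"dz": 0,"twist": 0,"fingers": 0.2},{"dx": -4,"dy": 0,"dz": 0,"twist": 0,"fingers": 0.2},{"dx": -6,"dy": 0,"dz": 0,"twist": 0,"fingers": 0.2},{"dx": -8,"dy": 0,"dz": 0,"twist": 0,"fingers": 0.2},{"dx": -10,"dy": 0,"dz": 0,"twist": 0,"fingers": 0.2}])

```text
clock: 10.77
eef_pos: [0.4977, 0.0926, 0.0127]
tool_rot: [0.013, 1.0, 0.0, -0.001]
ft_force: [-3.5, 0.9, 2.3]
grip_width: 0.0343
grasp_force: 1.4
```

Emit:
carry_out(plan=[{"dx": -2,"dy": 0,"dz": 0,"twist": 0,"fingers": 0.2},{"dx": -4,"dy": 0,"dz": 0,"twist": 0,"fingers": 0.2},{"dx": -6,"dy": 0,"dz": 0,"twist": 0,"fingers": 0.2},{"dx": -7,"dy": 0,"dz": 0,"twist": 0,"fingers": 0.2},{"dx": -8,"dy": 0,"dz": 0,"twist": 0,"fingers": 0.2}])

```text
clock: 11.18
eef_pos: [0.5067, 0.0924, 0.0127]
tool_rot: [0.013, 1.0, -0.0, -0.0]
ft_force: [-1.6, 0.7, 0.5]
grip_width: 0.0339
grasp_force: 0.9
```

```bash
python3 - <<'E'
from h import *
go(.5135,.0925,.013,88.4)
E
```

```text
t 11.18 pos [0.5067 0.0924 0.0127] cl 88.5 grip 0.0339 0.9 F [-1.6  0.7  0.5] tilt [-0. -0. -1.]
  d [-6.8  0.3 -0.3] twist 0.1 or -179.9 j6 0.21
```

Emit:
carry_out(plan=[{"dx": -1,"dy": 0,"dz": 0,"twist": 0,"fingers": 0.2},{"dx": -2,"dy": 0,"dz": 0,"twist": 0,"fingers": 0.2},{"dx": -3,"dy": 0,"dz": 0,"twist": 0,"fingers": 0.2},{"dx": -4,"dy": 0,"dz": 0,"twist": 0,"fingers": 0.2},{"dx": -4,"dy": 0,"dz": 0,"twist": 0,"fingers": 0.2}])

```text
clock: 11.6
eef_pos: [0.5086, 0.0922, 0.0127]
tool_rot: [0.013, 1.0, -0.0, -0.002]
ft_force: [-5.6, 0.6, 4.0]
grip_width: 0.034
grasp_force: 3.0
```

Emit:
carry_out(plan=[{"dx": -0.7,"dy": 0,"dz": 0,"twist": 0,"fingers": 0.2},{"dx": -1.3,"dy": 0,"dz": 0,"twist": 0,"fingers": 0.2},{"dx": -2,"dy": 0,"dz": 0,"twist": 0,"fingers": 0.2},{"dx": -2,"dy": 0,"dz": 0,"twist": 0,"fingers": 0.2},{"dx": -2,"dy": 0,"dz": 0,"twist": 0,"fingers": 0.2}])

```text
clock: 12.02
eef_pos: [0.5107, 0.0922, 0.0127]
tool_rot: [0.013, 1.0, -0.0, -0.002]
ft_force: [-6.1, 0.9, 4.4]
grip_width: 0.0341
grasp_force: 2.9
```

Emit:
carry_out(plan=[{"dx": -0.7,"dy": 0,"dz": 0,"twist": 0,"fingers": 0.2},{"dx": -1.3,"dy": 0,"dz": 0,"twist": 0,"fingers": 0.2},{"dx": -2,"dy": 0,"dz": 0,"twist": 0,"fingers": 0.2},{"dx": -2,"dy": 0,"dz": 0,"twist": 0,"fingers": 0.2},{"dx": -2,"dy": 0,"dz": 0,"twist": 0,"fingers": 0.2}])

```text
clock: 12.43
eef_pos: [0.5127, 0.0921, 0.0127]
tool_rot: [0.013, 1.0, -0.0, -0.002]
ft_force: [-5.5, -0.5, 3.3]
grip_width: 0.0345
grasp_force: 2.9
```

Emit:
carry_out(plan=[{"dx": -0.7,"dy": 0,"dz": 0,"twist": 0,"fingers": 0.2},{"dx": -1.3,"dy": 0,"dz": 0,"twist": 0,"fingers": 0.2},{"dx": -2,"dy": 0,"dz": 0,"twist": 0,"fingers": 0.2},{"dx": -2,"dy": 0,"dz": 0,"twist": 0,"fingers": 0.2},{"dx": -2,"dy": 0,"dz": 0,"twist": 0,"fingers": 0.2}])

```text
clock: 12.85
eef_pos: [0.5147, 0.0921, 0.0127]
tool_rot: [0.013, 1.0, -0.0, -0.002]
ft_force: [-5.7, 1.0, 3.8]
grip_width: 0.0342
grasp_force: 2.9
```

Emit:
carry_out(plan=[{"dx": -0.7,"dy": 0,"dz": 0,"twist": 0,"fingers": 0.2},{"dx": -1.3,"dy": 0,"dz": 0,"twist": 0,"fingers": 0.2},{"dx": -2,"dy": 0,"dz": 0,"twist": 0,"fingers": 0.2},{"dx": -2,"dy": 0,"dz": 0,"twist": 0,"fingers": 0.2},{"dx": -2,"dy": 0,"dz": 0,"twist": 0,"fingers": 0.2}])

```text
clock: 13.27
eef_pos: [0.515, 0.092, 0.0126]
tool_rot: [0.013, 1.0, 0.0, -0.003]
ft_force: [-9.6, 0.8, 8.1]
grip_width: 0.0341
grasp_force: 4.7
```

```bash
python3 - <<'E'
from h import *
go(.5135,.0925,.013,88.4)
c=camera("scene"); save("push1",c["image"],(220,140,330,220),7)
E
```

```text
t 13.27 pos [0.515  0.092  0.0126] cl 88.5 grip 0.0341 4.7 F [-9.6  0.8  8.1] tilt [-0.006  0.    -1.   ]
  d [ 1.6  0.4 -0.4] twist 0.1 or -179.9 j6 0.2
```

View pics/push1.png

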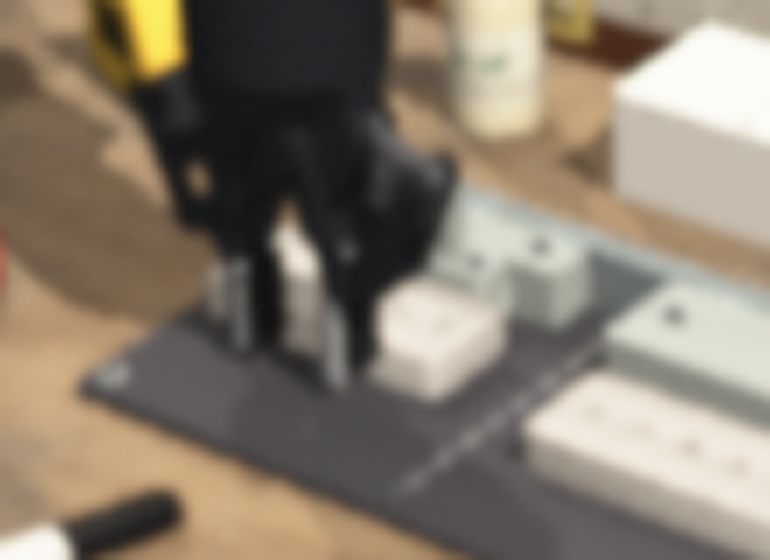

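The block, spacer and stop look closed up at crop (500,290). Motion has stalled and the force is rising, so I'll press a little more.

Emit:
carry_out(plan=[{"dx": -0.7,"dy": 0,"dz": 0,"twist": 0,"fingers": 0.2},{"dx": -1.4,"dy": 0,"dz": 0,"twist": 0,"fingers": 0.2},{"dx": -2.2,"dy": 0,"dz": 0,"twist": 0,"fingers": 0.2},{"dx": -3,"dy": 0,"dz": 0,"twist": 0,"fingers": 0.2},{"dx": -3,"dy": 0,"dz": 0,"twist": 0,"fingers": 0.2}])

```text
clock: 13.73
eef_pos: [0.5151, 0.092, 0.0122]
tool_rot: [0.013, 1.0, 0.0, -0.006]
ft_force: [-15.2, 0.5, 11.2]
grip_width: 0.0342
grasp_force: 7.7
```

Emit:
carry_out(plan=[{"dx": 0,"dy": 0,"dz": 0,"twist": 0,"fingers": 0.2},{"dx": 0,"dy": 0,"dz": 0,"twist": 0,"fingers": 0.2},{"dx": 0,"dy": 0,"dz": 0,"twist": 0,"fingers": 0.2},{"dx": 0,"dy": 0,"dz": 0,"twist": 0,"fingers": 0.2},{"dx": 0,"dy": 0,"dz": 0,"twist": 0,"fingers": 0.2}])

```text
clock: 14.15
eef_pos: [0.5151, 0.092, 0.0122]
tool_rot: [0.013, 1.0, 0.0, -0.006]
ft_force: [-15.5, 0.9, 11.3]
grip_width: 0.0341
grasp_force: 7.6
```

```bash
python3 - <<'E'
from h import *
go(.5135,.0925,.013,88.4)
c=camera("top"); save("push2",c["image"],(190,140,340,235),5)
E
```

```text
t 14.15 pos [0.5151 0.092  0.0122] cl 88.6 grip 0.0341 7.6 F [-15.5   0.9  11.3] tilt [-0.012  0.    -1.   ]
  d [ 1.6  0.5 -0.8] twist 0.2 or -179.8 j6 0.2
```

View pics/push2.png

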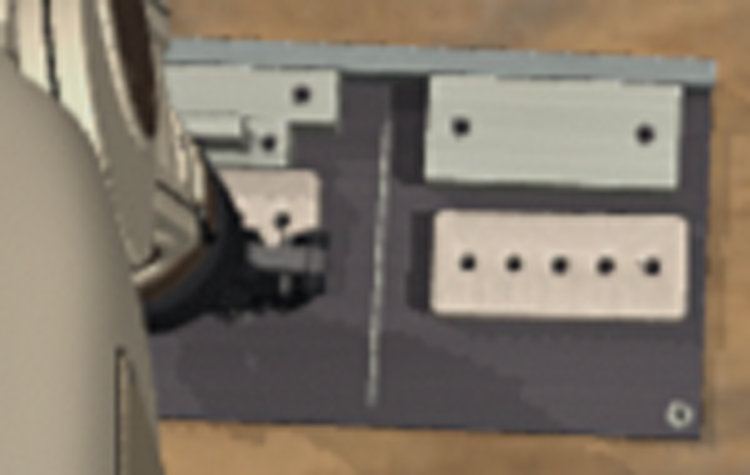

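Stop, spacer and block are closed up with no dark gap at crop (250–290, 125–170). The press is steady at about 15 N and the right block has not moved. Handing in.

```bash
python3 -c "
from workcell import job_done
print(job_done())"
```

```text
the job is handed in; nothing more can be done
None
```

The spacer stands tab-up in the left (thin-stop) gap, centred on the backstop to about 1–2 mm. The left block is pushed back with no gap visible and held at about 15 N, the other block and the things around were left alone, and the job was handed in at about 14 s.

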